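# Fetch the low jar from behind the bottles in the flow lane

## Robot

A 6-joint arm with a two-finger parallel gripper is mounted at the origin on the work surface. World frame = base frame: x ahead of the robot, y to its left, z up, the work surface at z = 0. Lengths are in mm, angles in rad, forces in N, time in s.
With the tool pointing down it reaches from about 350 to 975 mm from the base axis. Payload 7.1 kg.
Tool frame: the origin (TCP) lies at the very end of the fingers, on their centre line; the grasp point (between the pads) lies 19 mm behind it (ctrl.tcp_to_grasp is the distance from the TCP to the grasp point, in mm); z points along the fingers, x is the direction in which the jaws open and shut, and the axes are right-handed (so a half turn about z gives the same grasp; the last joint's range is limited). The gripper opens to 88 mm and grips with 3 to 60 N. Pads are 20 mm wide; open, the fingers measure 115 mm over their backs; the gripper's body (75 mm by 178 mm) begins 61 mm behind the grasp point.
Start: joints at [-1.196, 0.423, 1.63, -0, 1.089, -0.019], TCP at [239.828, -577.137, 222.675] pointing down, gripper open.
Joint ranges: [-3, 3], [-0.9, 2.11], [0.09, 2.58], [-1.31, 4.45], [0.11, 2.69], [-2.54, 2.54]. Speed limits (rad/s): [2.39, 2.39, 3.01, 3.14, 3.14, 3.14].

## Interface

Orientations are given as a rotation vector (axis times angle).
In Python, from workcell import get_obs, viewer, ctrl, masks_of gives the robot as it stands. The module is installed in compiled form; this text tells all that it offers.
- The arm moves only by the shell command python3 -m inch 'ROWS'. ROWS is JSON, a list of rows, each an object of numbers: "tx", "ty", "tz": the shift along the tool's x, y, z in cm; "ax", "ay", "az": the turn, a rotation vector about the tool's x, y, z in degrees; "jaw": the opening, from 0 (shut) to 1 (fully open). In form: [{"tx": .., "ty": .., "tz": .., "ax": .., "ay": .., "az": .., "jaw": ..}, ...]. A call has 1 to 12 rows; each row shifts and turns the commanded pose from where the row before left it, along the tool's axes as they then stand; what a row does not reach is not made up. A row lasts 1/8 s, in which the tool goes at most 62.5 mm and 10.7 degrees, less where a joint would pass 70% of its speed; a pose out of reach is approached as far as the arm can. A call is refused whole if a number of a shift passes 6.25 or a number of a turn 10.7, either way. A call with a gripper value outside its range is refused whole. The fingers move at their own pace and stop on an object; the grip force is fixed at half the most. Time passes only in rows, so rows that do not move let the fingers close. It gives the time, the measured TCP pose, the force and the opening at its end, in the units of the state.
- get_obs(): the state, without advancing time (a new reading comes with each control period).
- viewer.get_image(name): name is "scene" or "top" or "wrist"; returns (picture, depth): 480x640x3 uint8, red, green, blue; 480x640 float32, mm along the optical axis (not along the pixel's ray), 0 where there is no reading.
- viewer.get_calibration(name): a dict with "fx", "fy", "cx", "cy" (pixels), "distortion" ([k1, k2, p1, p2, k3] as OpenCV has them; the pictures are not rectified), "rvec" (rotation vector, rad) and "tvec" (3), from world to camera coordinates, as OpenCV has them. Camera axes: x right, y down, z forward; pixel columns grow to the right and rows downward; lengths in mm; the calibration is good to about 2 mm. A picture is of the moment at which its call begins: read the wrist's pose just before it. get_calibration takes no time and is no camera call; for the wrist camera it gives the pose at the moment of the call.
- ctrl.close_job(): hands the job in, once; it reports no verdict.
Trained networks look in the newest picture that a camera, given by its name, has taken for a name from the list of things; names that differ only in an ending like _2 or _b are one class to them, and where a whole thing is asked for, a point or a joint stands for the part that bears it (a point fixed in the world has none). Each returns a list of dicts, best first, with "score" (0 to 1); they miss things now and then, are a little off and sometimes report something else, mostly with a low value. They report only what shows in the picture. A call takes as long as a camera call. They do not tell look-alikes from the thing itself.
- masks_of(camera, thing): "pixels" (480x640 bool, what is visible of it) and "location" ([column, row] in pixels, amid what is visible of it).
The state is a dict: "t": time; "qpos": joint angles; "qvel": joint speeds; "joint_torque": joint torques, N m; "ee_pos": TCP position; "orientation": TCP orientation; "ft_force": force on the tool from outside, world axes, zero at the start; "moment": the same for the moment, N m; "width": finger opening in mm.
Only numpy, scipy, OpenCV 4.12 (cv2) and the standard library are available. Lean on these libraries where they do the work, as an engineer would, in place of code of your own. Each camera call takes 0.05 s, during which the arm holds its last target. There are 200 camera calls.

## Task

Weigh-in: the low jar is queued behind two bottles in the sloped flow lane. Clear both bottles out onto the cutting mat, stand the jar in the middle of the balance pan, and only then put the bottles back into the lane so that they run down to the stop and stand as before, in the same order. Keep all three upright and leave the other things on the bench and the mat where they are.

Things in the scene. Friction and masses are not known exactly. Their poses are not given: they have to be found in the camera images.
- lane_stop (a point): Sloped lane, fixed (mm): bed of free wheels 240 long, inner width 68, outer 84. Point: on the bed's centre line at the inner face of the stop plate (42 tall), 45 above the bench. Axes level: x uphill along the lane, y across. Bed rises 7 deg along x. Side profiles stand 8 above the bed; no finger fits inside them. Things let go slide down to the stop or the thing below; those above follow.
- round_bottle_mid (a point): Round white bottle with screw cap, 112 mm tall; body diameter 58 up to 78 mm height, cap diameter 34. 0.18 to 0.34 kg. Point: on its axis half-way up, 56 mm above its base; z is its axis. At the start it is lowest or second in the lane, touching its neighbours, square to the sloping bed.
- square_bottle_mid (a point): Square white bottle with screw cap, 95 mm tall; body 56 x 56 mm, straight up to 66 mm height, cap diameter 37. 0.17 to 0.31 kg. Point: on its axis half-way up, 47.5 mm above its base; z is its axis, x and y square to its sides. At the start it is lowest or second in the lane, square to the sloping bed.
- low_jar_mid (a point): Low round white jar with wide flat lid, 58 mm tall; body diameter 56, lid diameter 58 over the upper 22 mm. 0.10 to 0.18 kg. Point: on its axis half-way up, 29 mm above its base; z is its axis. At the start it is third in the lane, uphill of the two bottles; it slides down as they are taken out. Grip it by the lid so that the fingertips clear the side profiles.
- balance_pan (a point): Laboratory balance, fixed: cream housing 200 mm wide, 300 mm deep, display and keys on the front towards the robot, flat round steel pan of 160 mm diameter, which does not sink. Point: centre of the pan's top face, 84 mm above the bench.
- mat: Dark cutting mat with a printed grid, 300 mm along its x, 220 mm along its y, 3 mm thick, fixed on the bench. Origin: centre of its underside. The large tub and the spatula lie on its +y half; the -y half is free for setting things aside.
- tub: Large round white tub with ribbed lid, 96 mm diameter, 84 mm tall, standing on the mat. Leave alone. Origin: centre of its underside.
- spatula: Flat steel lab spatula, 190 mm long, 10 mm wide, 4 mm thick, lying on the mat near its +y edge. Leave alone. Origin: its middle, on its underside.
- beaker: Empty glass beaker, 68 mm diameter, 92 mm tall, on the bench at the far side. Leave alone. Origin: centre of its underside.
- wash_bottle: Wash bottle, 68 mm diameter, 185 mm tall with a bent spout, on the bench at the far side. Leave alone. Origin: centre of its underside.
Not all that is in view belongs to the job. What is shaped like the part that bears low_jar_mid but blue or green is not meant. What is shaped like the part that bears round_bottle_mid but pink is not meant.

How it is judged:
By the outcome, as a careful person would: the job done as asked, in the order asked, and still so for the second after the job is handed in, with the robot touching nothing.
It also fails if it takes over 139 s, if anything falls off the work surface, if the arm or the gripper's body presses on something with over 40 N, if the wrist force passes 120 N, or if a joint passes its speed limit or range.

## Working session

There is one attempt and no reset: what is moved stays moved. The work goes in short steps, Python scripts to look and compute and a shell command to move; the robot and the scene stay as the last step left them, time stands still between calls to the robot, and variables do not carry over. Pictures are saved under pics/ and viewed, about 12 in all and at most 16, crops included, and the job is handed in when it is done.

```bash
mkdir -p pics; cat > h.py <<'E'
import numpy as np, cv2
from workcell import get_obs, viewer, ctrl, masks_of
def snap(n, f=None):
    im,d=viewer.get_image(n); c=viewer.get_calibration(n)
    if f: cv2.imwrite('pics/'+f+'.png', im[:,:,::-1])
    return im,d,c
def pts(c,d,uv):
    uv=np.asarray(uv,float).reshape(-1,2)
    K=np.array([[c['fx'],0,c['cx']],[0,c['fy'],c['cy']],[0,0,1]])
    n=cv2.undistortPoints(uv.reshape(-1,1,2),K,np.array(c['distortion'])).reshape(-1,2)
    z=d[uv[:,1].astype(int),uv[:,0].astype(int)]
    P=np.c_[n*z[:,None],z]
    R=cv2.Rodrigues(np.array(c['rvec'],float))[0]
    return ((P-np.array(c['tvec']).reshape(1,3))@R)[z>0]
def cloud(c,d,m):
    v,u=np.nonzero(m); return pts(c,d,np.c_[u,v])
E
python3 - <<'E'
from h import *
im1,d1,c1=snap('scene','scene0'); 
for t in ['lane_stop','round_bottle_mid','square_bottle_mid','low_jar_mid','balance_pan','mat','tub']:
    for r in masks_of('scene',t)[:3]:
        P=cloud(c1,d1,r['pixels']); print('S',t,round(r['score'],2),np.round(r['location']),np.round(np.median(P,0)),np.round(np.percentile(P,[3,97],0)).tolist())
im,d,c=snap('top','top0')
for t in ['round_bottle_mid','square_bottle_mid','low_jar_mid','balance_pan','mat','tub','spatula','beaker','wash_bottle']:
    for r in masks_of('top',t)[:3]:
        P=cloud(c,d,r['pixels']); print('T',t,round(r['score'],2),np.round(r['location']),np.round(np.median(P,0)),np.round(np.percentile(P,[3,97],0)).tolist())
np.savez('top0.npz',d=d,im=im)
print(get_obs())
E
```

```text
S round_bottle_mid 0.9 [292. 249.] [557. -33. 139.] [[527.0, -50.0, 61.0], [575.0, -0.0, 170.0]]
S round_bottle_mid 0.61 [285. 202.] [375.  95.  50.] [[340.0, 43.0, 22.0], [395.0, 150.0, 62.0]]
S round_bottle_mid 0.6 [310. 293.] [645. -50.  60.] [[463.0, -78.0, 1.0], [703.0, 13.0, 82.0]]
S square_bottle_mid 0.74 [278. 240.] [495. -36. 121.] [[468.0, -47.0, 56.0], [523.0, -1.0, 148.0]]
S low_jar_mid 0.73 [305. 273.] [617. -32. 119.] [[584.0, -53.0, 76.0], [636.0, -5.0, 126.0]]
S low_jar_mid 0.73 [354. 258.] [641. 110.  51.] [[611.0, 85.0, 23.0], [663.0, 141.0, 61.0]]
S low_jar_mid 0.66 [322. 226.] [502. 123.  50.] [[469.0, 100.0, 16.0], [526.0, 157.0, 61.0]]
S balance_pan 0.97 [375. 184.] [500. 317.  69.] [[329.0, 228.0, 24.0], [616.0, 428.0, 89.0]]
S mat 0.67 [170. 332.] [ 471. -374.    4.] [[346.0, -464.0, -2.0], [633.0, -264.0, 10.0]]
S mat 0.32 [289. 249.] [557. -33. 140.] [[527.0, -50.0, 70.0], [574.0, -1.0, 171.0]]
S tub 0.77 [217. 327.] [ 592. -278.   87.] [[539.0, -318.0, 17.0], [621.0, -233.0, 93.0]]
T round_bottle_mid 0.82 [286. 317.] [366. 103.  52.] [[332.0, 51.0, 34.0], [
[... 1185 characters left out ...]
18.0, 187.0, 16.0], [778.0, 241.0, 184.0]]
{'t': 0.9, 'qpos': array([-1.19598378e+00,  4.23077667e-01,  1.62993769e+00, -1.25362353e-05,
        1.08857408e+00, -1.90179922e-02]), 'qvel': array([ 0.00042233,  0.00101366, -0.00016403,  0.00038033,  0.0020075 ,
        0.00023843]), 'joint_torque': array([-2.38549139e-03, -5.44563603e+01, -2.74045390e+01,  6.44502835e-02,
        1.68126781e-02,  3.24021663e-07]), 'ee_pos': array([ 239.82990451, -577.12252191,  222.67417821]), 'orientation': array([ 2.61312177e+00, -1.74388365e+00, -5.81690152e-06]), 'ft_force': array([ 0.66443227, -1.15554955,  0.06331878]), 'moment': array([ 0.02318133, -0.01026046,  0.01702758]), 'width': 87.67413965150647}
```

View pics/scene0.png

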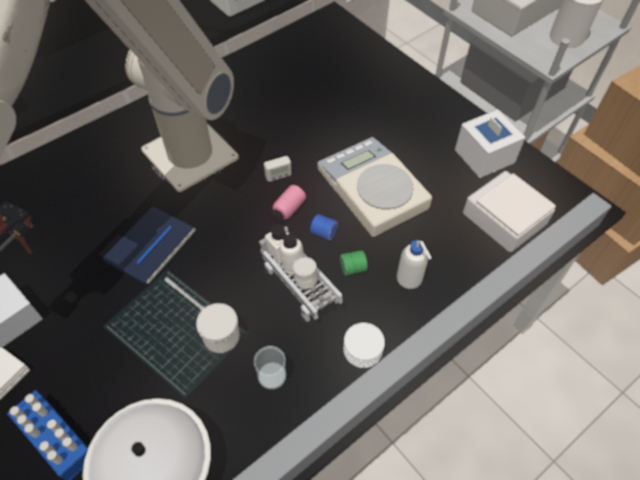

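View pics/top0.png

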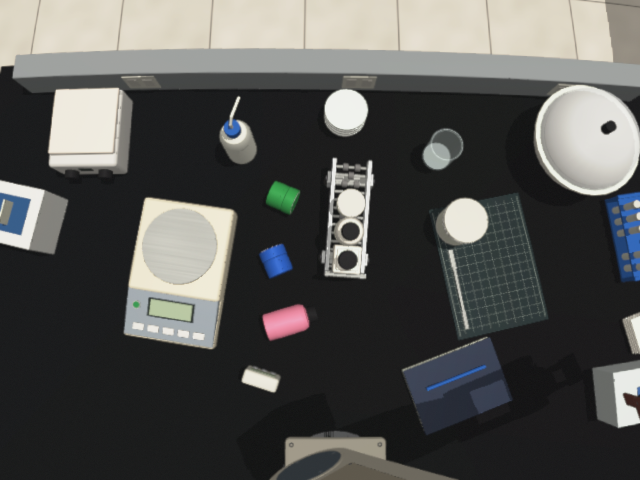

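Candidates for the jar (top view): white in the lane (350,200), which I choose. Not meant: blue (275,261), green (283,197), and white tubs (347,112) and (462,222). For the round bottle: white with a dark cap (348,234), which I choose; the pink one (286,322) is not meant. The square bottle is lowest at (346,259). Next I fit the geometry and take a close crop.

```bash
cat > a.py <<'E'
from h import *
z=np.load('top0.npz'); d=z['d']; im=z['im']; c=viewer.get_calibration('top')
v,u=np.mgrid[0:480,0:640]; ok=(d>0)
P=pts(c,d,np.c_[u[ok],v[ok]]); col=im[ok].astype(int)
def box(x0,x1,y0,y1,z0,z1):
    return P[(P[:,0]>x0)&(P[:,0]<x1)&(P[:,1]>y0)&(P[:,1]<y1)&(P[:,2]>z0)&(P[:,2]<z1)]
def circ(Q): 
    (x,y),r=cv2.minEnclosingCircle(Q[:,:2].astype(np.float32)); return np.round([*Q.mean(0),x,y,r],1)
print('sqcap',circ(box(455,530,-60,40,136,160)))
print('rdcap',circ(box(520,590,-60,40,155,190)))
print('jar',circ(box(575,640,-60,40,108,135)))
L=box(440,740,-70,50,25,95)
print('lane',np.round(np.percentile(L,[1,50,99],0)).tolist(), len(L))
# lane outer edges per x slice
for x in range(460,740,20):
    Q=L[abs(L[:,0]-x)<10]
    if len(Q): print(x,np.round([Q[:,1].min(),Q[:,1].max(),np.median(Q[:,2]),Q[:,2].max()],1),len(Q))
# mat by height & location
M=box(300,680,-520,-200,1.5,6) 
print('pan',circ(box(400,620,220,450,80,88)))
print('tub',circ(box(520,640,-330,-210,78,95)))
cv2.imwrite('pics/crop0.png',cv2.resize(im[140:300,260:420],None,fx=3.5,fy=3.5,interpolation=2)[:,:,::-1])
for n,uv in dict(matTL=(430,209),matTR=(520,195),matBR=(547,319),matBL=(459,338)).items(): print(n,np.round(pts(c,np.where(ok,d,0),[uv]),0))
E
python3 a.py
```

```text
sqcap [496.5 -16.3 142.4 502.7 -19.6  33.4]
rdcap [542.1 -19.1 166.3 542.6 -19.4  17.1]
jar [605.7 -23.1 120.5 606.2 -23.2  28.9]
lane [[458.0, -68.0, 27.0], [610.0, -14.0, 64.0], [702.0, 30.0, 91.0]] 2009
460 [-55.5  27.9  88.4  93.3] 162
480 [-64.3  28.   53.2  94.1] 113
500 [-66.7  32.1  53.7  91. ] 138
520 [-59.   32.2  58.2  94.2] 115
540 [-62.1  24.1  59.8  95. ] 116
560 [-64.1  22.2  62.4  88. ] 92
580 [-62.8  22.3  61.4  83.6] 144
600 [-66.1  20.3  67.1  86.9] 122
620 [-67.6  18.5  70.   82.7] 98
640 [-67.   18.2  72.2  77.3] 120
660 [-69.9  22.3  65.4  81. ] 279
680 [-68.8  24.4  63.3  84.2] 353
700 [-68.7  14.2  71.3  86.2] 156
720 [12.2 12.2 65.4 65.4] 1
pan [517.7 331.1  84.3 518.1 331.5  80.6]
tub [ 576.5 -269.4   86.6  577.6 -270.5   48.5]
matTL [[ 616. -216.   -2.]]
matTR [[ 652. -433.   -0.]]
matBR [[ 363. -486.   -2.]]
matBL [[ 324. -275.    4.]]
```

View pics/crop0.png

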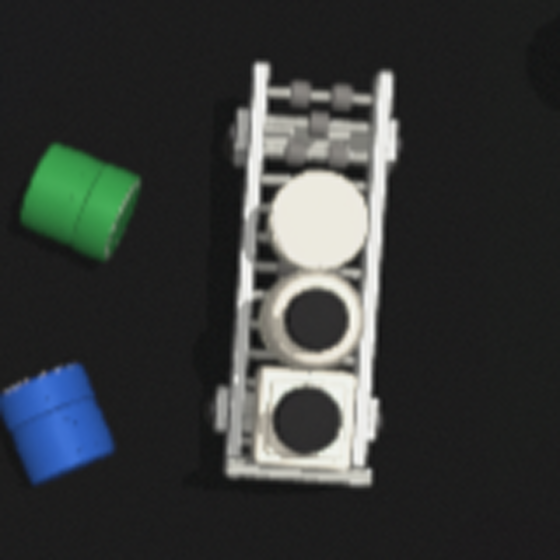

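The crop confirms it: white jar uphill, dark-capped round bottle in the middle, square bottle at the stop. The lane yaw is about -3.5° and the stop is about (471.5,-14.9).

```bash
cat >> h.py <<'E'
from scipy.spatial.transform import Rotation as Ro
PSI=np.radians(-3.5); STOP=np.array([471.5,-14.9,45.])
def frame(tilt,yaw=PSI):   # tool axes: x=-lane y, y=downhill, z=-normal
    V=np.c_[[np.sin(yaw),-np.cos(yaw),0],[-np.cos(yaw),-np.sin(yaw),0],[0,0,-1]]
    return V@Ro.from_euler('x',tilt,degrees=True).as_matrix()
def lane(b,h):             # TCP at h above the bed, b up the bed
    R=frame(7); return STOP-R[:,1]*b-R[:,2]*h, R
def vert(x,y,z): return np.array([x,y,z],float), frame(0)
def go(p,R):
    o=get_obs(); R0=Ro.from_rotvec(o['orientation']).as_matrix()
    t=Ro.from_matrix(R0.T@R).as_rotvec(degrees=True); dp=p-o['ee_pos']
    print('to',np.round(p),'turn first',np.round(t,2),'then shift cm',np.round(R.T@dp/10,2),'| shift in present axes',np.round(R0.T@dp/10,2))
    print('t',round(o['t'],2),'p',np.round(o['ee_pos'],1),'w',round(o['width'],1),'F',np.round(o['ft_force'],1))
E
python3 -c "
from h import *
go(*lane(28,150)); go(*lane(28,31))"
```

```text
to [481. -15. 197.] turn first [ 6.88  1.59 26.03] then shift cm [-57.53 -20.18   5.03] | shift in present axes [-42.61 -43.82   2.54]
t 0.9 p [ 239.8 -577.1  222.7] w 87.7 F [ 0.7 -1.2  0.1]
to [495. -16.  79.] turn first [ 6.88  1.59 26.03] then shift cm [-57.53 -20.18  16.93] | shift in present axes [-41.97 -45.13  14.35]
t 0.9 p [ 239.8 -577.1  222.7] w 87.7 F [ 0.7 -1.2  0.1]
```

```bash
python3 -m inch '[{"az":8.7,"ax":2.3,"ay":0.5},{"az":8.7,"ax":2.3,"ay":0.5},{"az":8.7,"ax":2.3,"ay":0.5},{"tx":-5.7,"ty":-2.0},{"tx":-5.7,"ty":-2.0},{"tx":-5.7,"ty":-2.0},{"tx":-5.7,"ty":-2.0},{"tx":-5.7,"ty":-2.0},{"tx":-5.7,"ty":-2.0},{"tx":-5.7,"ty":-2.0},{"tx":-5.7,"ty":-2.0},{"tx":-5.7,"ty":-2.0}]'; python3 - <<'E'
from h import *
go(*lane(28,150))
im,d,c=snap('wrist','w0')
R=frame(7)
for t,H,b in [('square_bottle_mid',95,28),('round_bottle_mid',112,85),('low_jar_mid',58,143)]:
    for r in masks_of('wrist',t)[:3]:
        P=cloud(c,d,r['pixels']); Q=(P-STOP)@np.c_[-R[:,1],-R[:,0],-R[:,2]]
        T=Q[abs(Q[:,2]-H)<4]
        if len(T)>20:print(t,round(r['score'],2),np.round(r['location']),b,'top cloud mid',np.round((T.min(0)+T.max(0))/2,1),np.round(T.max(0)-T.min(0),1),'med',np.round(np.median(T,0),1))
E
```

```text
to [481. -15. 197.] turn first [ 6.88  1.59 26.03] then shift cm [-57.53 -20.18   5.03] | shift in present axes [-42.61 -43.82   2.54]
t 0.9 p [ 239.8 -577.1  222.7] w 87.7 F [ 0.7 -1.2  0.1]$[0]: bad value
```

View pics/w0.png

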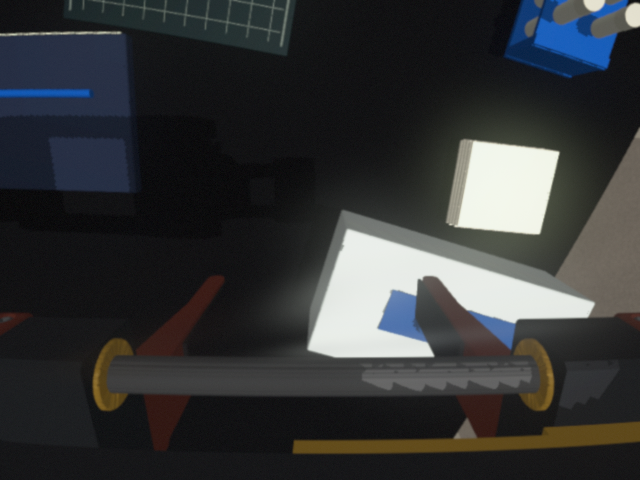

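The arm didn't move: the rows need all the fields. The wrist view is of the start place, and image-up is -tool y, which will be uphill at the lane.

```bash
python3 -m inch '[{"tx":0,"ty":0,"tz":0,"ax":2.3,"ay":0.5,"az":8.7,"jaw":1},{"tx":0,"ty":0,"tz":0,"ax":2.3,"ay":0.5,"az":8.7,"jaw":1},{"tx":0,"ty":0,"tz":0,"ax":2.3,"ay":0.5,"az":8.7,"jaw":1},{"tx":-5.7,"ty":-2.0,"tz":0,"ax":0,"ay":0,"az":0,"jaw":1},{"tx":-5.7,"ty":-2.0,"tz":0,"ax":0,"ay":0,"az":0,"jaw":1},{"tx":-5.7,"ty":-2.0,"tz":0,"ax":0,"ay":0,"az":0,"jaw":1},{"tx":-5.7,"ty":-2.0,"tz":0,"ax":0,"ay":0,"az":0,"jaw":1},{"tx":-5.7,"ty":-2.0,"tz":0,"ax":0,"ay":0,"az":0,"jaw":1},{"tx":-5.7,"ty":-2.0,"tz":0,"ax":0,"ay":0,"az":0,"jaw":1},{"tx":-5.7,"ty":-2.0,"tz":0,"ax":0,"ay":0,"az":0,"jaw":1},{"tx":-5.7,"ty":-2.0,"tz":0,"ax":0,"ay":0,"az":0,"jaw":1},{"tx":-5.7,"ty":-2.0,"tz":0,"ax":0,"ay":0,"az":0,"jaw":1}]'; cat > m.py <<'E'
from h import *
import sys
go(*lane(28,150))
im,d,c=snap('wrist',sys.argv[1])
R=frame(7)
for t,H,b in [('square_bottle_mid',95,28),('round_bottle_mid',112,85),('low_jar_mid',58,143)]:
    for r in masks_of('wrist',t)[:3]:
        P=cloud(c,d,r['pixels']); Q=(P-STOP)@np.c_[-R[:,1],-R[:,0],-R[:,2]]
        T=Q[abs(Q[:,2]-H)<4]
        if len(T)>20:print(t,round(r['score'],2),np.round(r['location']),b,'top cloud mid',np.round((T.min(0)+T.max(0))/2,1),np.round(T.max(0)-T.min(0),1),'med',np.round(np.median(T,0),1))
E
python3 m.py w1
```

```text
t: 2.6
ee_pos: [450.7, -74.4, 246.0]
orientation: [-2.09, 2.225, -0.136]
ft_force: [0.7, -0.8, -0.2]
width: 88.0
to [481. -15. 197.] turn first [-0.07  0.08 -0.08] then shift cm [-6.07 -2.05  5.16] | shift in present axes [-6.07 -2.04  5.17]
t 2.6 p [450.7 -74.4 246. ] w 88.0 F [ 0.7 -0.8 -0.2]
square_bottle_mid 0.86 [255. 202.] 28 top cloud mid [28.2  4.5 95. ] [36.3 37.1  8. ] med [28.6  4.  97.2]
round_bottle_mid 0.9 [244. 133.] 85 top cloud mid [ 84.7   4.6 112. ] [32.7 33.4  7.9] med [ 84.7   4.  114.3]
low_jar_mid 0.62 [249.  58.] 143 top cloud mid [143.1   4.6  58. ] [57.4 57.2  8. ] med [142.3   3.9  61. ]
low_jar_mid 0.18 [258. 204.] 143 top cloud mid [30.3  2.  57.9] [51.6 51.2  7.6] med [ 47.2 -22.6  59. ]
```

View pics/w1.png

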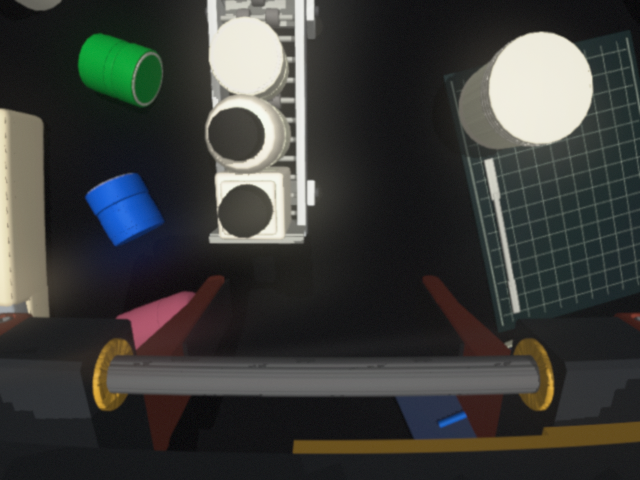

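The wrist view shows square (255,202), round (244,133) and jar (249,58), with along-lane positions matching to 1 mm. Lateral is +4.4 mm against the top camera, so I split the difference and go closer.

```bash
sed -i 's/STOP=np.array(.*/STOP=np.array([471.6,-12.2,45.5])/' h.py; python3 -m inch '[{"tx":-3.1,"ty":-1.0,"tz":1.7,"ax":0,"ay":0,"az":0,"jaw":1},{"tx":-3.2,"ty":-1.1,"tz":1.7,"ax":0,"ay":0,"az":0,"jaw":1},{"tx":0,"ty":0,"tz":1.0,"ax":0,"ay":0,"az":0,"jaw":1},{"tx":0,"ty":0,"tz":0,"ax":0,"ay":0,"az":0,"jaw":1}]'; python3 m.py w2; python3 -c "
from h import *
go(*lane(28,31))"
```

```text
t: 3.3
ee_pos: [479.0, -16.4, 203.6]
orientation: [-2.091, 2.228, -0.132]
ft_force: [-0.3, 0.4, 0.0]
width: 87.7
to [481. -13. 198.] turn first [ 0.13  0.06 -0.15] then shift cm [-0.37 -0.11  0.6 ] | shift in present axes [-0.37 -0.11  0.6 ]
t 3.3 p [479.  -16.4 203.6] w 87.7 F [-0.3  0.4  0. ]
square_bottle_mid 0.66 [326. 244.] 28 top cloud mid [26.6 -3.5 95. ] [36.1 36.1  7.9] med [27.4 -3.2 96.8]
round_bottle_mid 0.83 [322. 160.] 85 top cloud mid [ 83.2  -4.2 112.7] [33.8 32.5  6.6] med [ 83.7  -4.  113.9]
low_jar_mid 0.95 [325.  71.] 143 top cloud mid [141.2  -4.1  58.2] [56.4 56.4  7.6] med [141.2  -4.4  60.6]
to [496. -14.  80.] turn first [-0.04  0.07 -0.17] then shift cm [-3.300e-01  1.000e-02  1.263e+01] | shift in present axes [-0.32  0.02 12.63]
t 3.5 p [480.1 -16.1 205. ] w 87.6 F [-0.1  0.  -0.1]
```

View pics/w2.png

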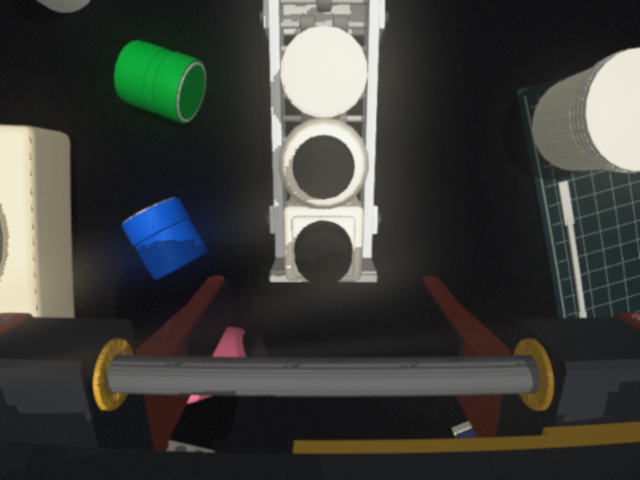

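The wrist view shows the caps at u=322–326, with the finger midpoint at u≈324, so the arm is centred laterally. This agrees with the top camera (y≈-15.7); the first wrist reading was taken in motion. I update the stop position and grip the square bottle.

```bash
sed -i 's/STOP=np.array(.*/STOP=np.array([471.0,-15.6,45.5])/' h.py; python3 -c "
from h import *
go(*lane(28,33))"
```

```text
to [495. -17.  82.] turn first [-0.04  0.07 -0.17] then shift cm [1.000e-02 5.000e-02 1.242e+01] | shift in present axes [ 0.02  0.05 12.42]
t 3.5 p [480.1 -16.1 205. ] w 87.6 F [-0.1  0.  -0.1]
```

```bash
python3 -m inch '[{"tx":0,"ty":0,"tz":3.0,"ax":0,"ay":0,"az":0,"jaw":1},{"tx":0,"ty":0,"tz":3.0,"ax":0,"ay":0,"az":0,"jaw":1},{"tx":0,"ty":0.05,"tz":3.0,"ax":0,"ay":0,"az":-0.1,"jaw":1},{"tx":0,"ty":0,"tz":2.4,"ax":0,"ay":0,"az":0,"jaw":1},{"tx":0,"ty":0,"tz":1.0,"ax":0,"ay":0,"az":0,"jaw":1},{"tx":0,"ty":0,"tz":0,"ax":0,"ay":0,"az":0,"jaw":1},{"tx":0,"ty":0,"tz":0,"ax":0,"ay":0,"az":0,"jaw":0.3},{"tx":0,"ty":0,"tz":0,"ax":0,"ay":0,"az":0,"jaw":0.3},{"tx":0,"ty":0,"tz":0,"ax":0,"ay":0,"az":0,"jaw":0.3},{"tx":0,"ty":0,"tz":0,"ax":0,"ay":0,"az":0,"jaw":0.3},{"tx":0,"ty":0,"tz":0,"ax":0,"ay":0,"az":0,"jaw":0.3}]'; python3 -c "
from h import *
go(*lane(28,33))"
```

```text
t: 4.88
ee_pos: [495.2, -15.6, 81.9]
orientation: [-2.092, 2.223, -0.136]
ft_force: [-1.3, -0.1, 6.2]
width: 55.9
to [495. -17.  82.] turn first [-0.06  0.09  0.02] then shift cm [0.15 0.04 0.02] | shift in present axes [0.15 0.04 0.02]
t 4.88 p [495.2 -15.6  81.9] w 55.9 F [-1.3 -0.1  6.2]
```

Gripped at 55.9 mm. I lift it and turn the tool upright.

```bash
python3 -m inch '[{"tx":0,"ty":0,"tz":-1.5,"ax":0,"ay":0,"az":0,"jaw":0.3},{"tx":0,"ty":0,"tz":-3.5,"ax":0,"ay":0,"az":0,"jaw":0.3},{"tx":0,"ty":0,"tz":-4.5,"ax":0,"ay":0,"az":0,"jaw":0.3},{"tx":0,"ty":0,"tz":-4.0,"ax":0,"ay":0,"az":0,"jaw":0.3},{"tx":0,"ty":0,"tz":-2.0,"ax":-3.5,"ay":0,"az":0,"jaw":0.3},{"tx":0,"ty":0,"tz":0,"ax":-3.5,"ay":0,"az":0,"jaw":0.3}]'; python3 -c "
from h import *
go(*vert(443,-428,100))"
```

```text
t: 5.62
ee_pos: [475.7, -14.7, 237.8]
orientation: [-2.152, 2.286, 0.0]
ft_force: [0.1, 0.4, -3.3]
width: 55.7
to [ 443. -428.  100.] turn first [-0.07  0.09  0.04] then shift cm [41.46  0.74 13.78] | shift in present axes [41.48  0.79 13.71]
t 5.62 p [475.7 -14.7 237.8] w 55.7 F [ 0.1  0.4 -3.3]
```

```bash
python3 -m inch '[{"tx":2.0,"ty":0.08,"tz":0,"ax":0,"ay":0,"az":0,"jaw":0.3},{"tx":4.0,"ty":0.08,"tz":0,"ax":0,"ay":0,"az":0,"jaw":0.3},{"tx":5.0,"ty":0.08,"tz":0,"ax":0,"ay":0,"az":0,"jaw":0.3},{"tx":5.0,"ty":0.08,"tz":0,"ax":0,"ay":0,"az":0,"jaw":0.3},{"tx":5.0,"ty":0.08,"tz":0,"ax":0,"ay":0,"az":0,"jaw":0.3},{"tx":5.0,"ty":0.08,"tz":0,"ax":0,"ay":0,"az":0,"jaw":0.3},{"tx":5.0,"ty":0.08,"tz":1.5,"ax":0,"ay":0,"az":0,"jaw":0.3},{"tx":4.5,"ty":0.08,"tz":3.0,"ax":0,"ay":0,"az":0,"jaw":0.3},{"tx":3.5,"ty":0.08,"tz":4.0,"ax":0,"ay":0,"az":0,"jaw":0.3},{"tx":2.5,"ty":0.08,"tz":4.0,"ax":0,"ay":0,"az":0,"jaw":0.3},{"tx":0,"ty":0,"tz":1.2,"ax":0,"ay":0,"az":0,"jaw":0.3},{"tx":0,"ty":0,"tz":0,"ax":0,"ay":0,"az":0,"jaw":0.3}]'; python3 - <<'E'
from h import *
go(*vert(443,-428,38))
im,d,c=snap('top','t1')
for t in ['round_bottle_mid','low_jar_mid','square_bottle_mid']:
    for r in masks_of('top',t)[:3]:
        P=cloud(c,d,r['pixels']); print(t,round(r['score'],2),np.round(r['location']),np.round(np.median(P,0)),np.round(np.percentile(P,[3,97],0)).tolist())
E
```

```text
t: 7.12
ee_pos: [442.1, -427.0, 97.2]
orientation: [-2.152, 2.287, 0.006]
ft_force: [0.5, -1.0, -2.8]
width: 55.7
to [ 443. -428.   38.] turn first [0.11 0.2  0.03] then shift cm [ 0.1  -0.1   5.92] | shift in present axes [ 0.12 -0.11  5.92]
t 7.12 p [ 442.1 -427.    97.2] w 55.7 F [ 0.5 -1.  -2.8]
round_bottle_mid 0.97 [287. 319.] [366. 103.  52.] [[332.0, 49.0, 29.0], [396.0, 150.0, 60.0]]
round_bottle_mid 0.59 [348. 259.] [490. -13. 139.] [[466.0, -38.0, 106.0], [517.0, 11.0, 163.0]]
low_jar_mid 0.92 [349. 227.] [550. -18. 114.] [[526.0, -45.0, 94.0], [574.0, 6.0, 118.0]]
low_jar_mid 0.89 [282. 191.] [630. 118.  53.] [[604.0, 88.0, 26.0], [659.0, 150.0, 60.0]]
low_jar_mid 0.87 [277. 260.] [492. 131.  53.] [[463.0, 104.0, 36.0], [522.0, 160.0, 59.0]]
```

View pics/t1.png

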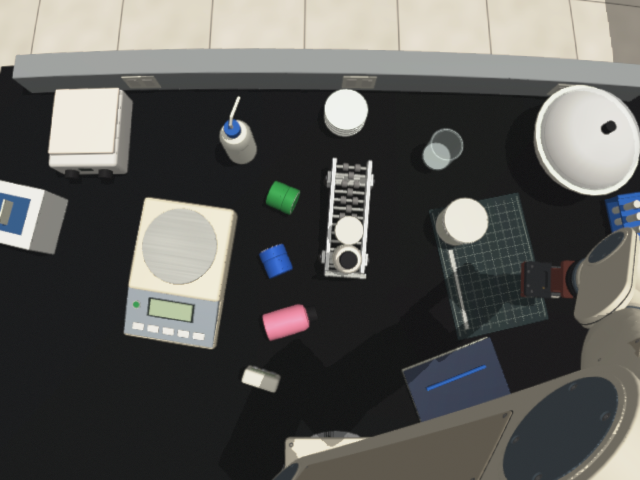

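The top view shows the round bottle at the stop (348,259), upright, with the jar behind it at (349,227). I lower the square bottle.

```bash
python3 -m inch '[{"tx":0.1,"ty":-0.1,"tz":2.5,"ax":0,"ay":0,"az":0,"jaw":0.3},{"tx":0,"ty":0,"tz":2.0,"ax":0,"ay":0,"az":0,"jaw":0.3},{"tx":0,"ty":0,"tz":1.0,"ax":0,"ay":0,"az":0,"jaw":0.3},{"tx":0,"ty":0,"tz":0.4,"ax":0,"ay":0,"az":0,"jaw":0.3},{"tx":0,"ty":0,"tz":0,"ax":0,"ay":0,"az":0,"jaw":0.3},{"tx":0,"ty":0,"tz":0,"ax":0,"ay":0,"az":0,"jaw":0.3}]'
```

```text
t: 8.07
ee_pos: [444.0, -429.6, 39.1]
orientation: [-2.153, 2.287, 0.0]
ft_force: [0.5, 0.7, -2.8]
width: 55.8
```

```bash
python3 -m inch '[{"tx":0,"ty":0,"tz":0.2,"ax":0,"ay":0,"az":0,"jaw":0.3},{"tx":0,"ty":0,"tz":0,"ax":0,"ay":0,"az":0,"jaw":0.3},{"tx":0,"ty":0,"tz":0,"ax":0,"ay":0,"az":0,"jaw":0.3}]'
```

```text
t: 8.45
ee_pos: [444.1, -429.7, 37.1]
orientation: [-2.153, 2.287, -0.0]
ft_force: [0.2, -0.9, 3.1]
width: 56.0
```

Contact made. I release, rise and head back.

```bash
python3 -m inch '[{"tx":0,"ty":0,"tz":0,"ax":0,"ay":0,"az":0,"jaw":1},{"tx":0,"ty":0,"tz":0,"ax":0,"ay":0,"az":0,"jaw":1},{"tx":0,"ty":0,"tz":0,"ax":0,"ay":0,"az":0,"jaw":1},{"tx":0,"ty":0,"tz":-2,"ax":0,"ay":0,"az":0,"jaw":1},{"tx":0,"ty":0,"tz":-5,"ax":0,"ay":0,"az":0,"jaw":1},{"tx":0,"ty":0,"tz":-5,"ax":0,"ay":0,"az":0,"jaw":1},{"tx":0,"ty":0,"tz":-5,"ax":0,"ay":0,"az":0,"jaw":1},{"tx":0,"ty":0,"tz":-3,"ax":3.5,"ay":0,"az":0,"jaw":1},{"tx":0,"ty":0,"tz":0,"ax":3.5,"ay":0,"az":0,"jaw":1}]';python3 -c "
from h import *
go(*lane(29,150));go(*lane(29,40))"
```

```text
t: 9.57
ee_pos: [445.2, -430.9, 241.6]
orientation: [-2.093, 2.222, -0.148]
ft_force: [-0.3, 0.1, -0.8]
width: 88.2
to [481. -16. 198.] turn first [-0.42 -0.2   0.09] then shift cm [-41.61  -0.55   4.47] | shift in present axes [-41.62  -0.58   4.32]
t 9.57 p [ 445.2 -430.9  241.6] w 88.2 F [-0.3  0.1 -0.8]
to [495. -17.  89.] turn first [-0.42 -0.2   0.09] then shift cm [-41.61  -0.55  15.47] | shift in present axes [-41.66  -0.5   15.32]
t 9.57 p [ 445.2 -430.9  241.6] w 88.2 F [-0.3  0.1 -0.8]
```

```bash
python3 -m inch '[{"tx":-4,"ty":-0.05,"tz":0,"ax":0,"ay":0,"az":0,"jaw":1},{"tx":-5.5,"ty":-0.05,"tz":0,"ax":-0.2,"ay":-0.1,"az":0,"jaw":1},{"tx":-5.5,"ty":-0.05,"tz":0,"ax":-0.1,"ay":-0.1,"az":0,"jaw":1},{"tx":-5.5,"ty":-0.05,"tz":0,"ax":0,"ay":0,"az":0,"jaw":1},{"tx":-5.5,"ty":-0.1,"tz":0,"ax":0,"ay":0,"az":0,"jaw":1},{"tx":-5.5,"ty":-0.1,"tz":0.5,"ax":0,"ay":0,"az":0,"jaw":1},{"tx":-5.5,"ty":-0.1,"tz":1.5,"ax":0,"ay":0,"az":0,"jaw":1},{"tx":-4.6,"ty":-0.05,"tz":2.0,"ax":0,"ay":0,"az":0,"jaw":1},{"tx":0,"ty":0,"tz":0,"ax":0,"ay":0,"az":0,"jaw":1},{"tx":0,"ty":0,"tz":0,"ax":0,"ay":0,"az":0,"jaw":1}]';python3 m.py w3; python3 -c "
from h import *
go(*lane(29,40))"
```

```text
t: 10.82
ee_pos: [479.2, -14.9, 200.1]
orientation: [-2.095, 2.223, -0.127]
ft_force: [0.4, 0.1, -0.8]
width: 87.8
to [480. -16. 198.] turn first [0.23 0.28 0.07] then shift cm [ 0.12 -0.11  0.25] | shift in present axes [ 0.12 -0.11  0.25]
t 10.82 p [479.2 -14.9 200.1] w 87.8 F [ 0.4  0.1 -0.8]
square_bottle_mid 0.4 [321. 244.] 28 top cloud mid [30.6 -0.4 95. ] [37.6 45.7  7.9] med [41.3 -0.9 94.8]
round_bottle_mid 0.7 [323. 244.] 85 top cloud mid [ 27.5  -0.6 111.8] [33.3 33.   7.4] med [ 28.6  -0.4 113.2]
low_jar_mid 0.66 [326. 159.] 143 top cloud mid [85.2 -1.3 59.2] [56.9 56.4  5.5] med [85.9 -1.  60. ]
to [495. -17.  89.] turn first [ 0.23  0.27 -0.08] then shift cm [ 0.02 -0.21 11.22] | shift in present axes [ 0.07 -0.25 11.22]
t 11.03 p [479.2 -15.9 199.8] w 87.8 F [-0.4  0.   0. ]
```

Round bottle at b≈28, lateral about -0.5: fits expectation. I grip it and lift.

```bash
python3 -m inch '[{"tx":0,"ty":-0.1,"tz":3.0,"ax":0.1,"ay":0.1,"az":0,"jaw":1},{"tx":0,"ty":0,"tz":3.0,"ax":0.1,"ay":0.1,"az":0,"jaw":1},{"tx":0,"ty":0,"tz":3.0,"ax":0,"ay":0,"az":0,"jaw":1},{"tx":0,"ty":0,"tz":2.0,"ax":0,"ay":0,"az":0,"jaw":1},{"tx":0,"ty":0,"tz":0.2,"ax":0,"ay":0,"az":0,"jaw":1},{"tx":0,"ty":0,"tz":0,"ax":0,"ay":0,"az":0,"jaw":1},{"tx":0,"ty":0,"tz":0,"ax":0,"ay":0,"az":0,"jaw":0.3},{"tx":0,"ty":0,"tz":0,"ax":0,"ay":0,"az":0,"jaw":0.3},{"tx":0,"ty":0,"tz":0,"ax":0,"ay":0,"az":0,"jaw":0.3},{"tx":0,"ty":0,"tz":0,"ax":0,"ay":0,"az":0,"jaw":0.3},{"tx":0,"ty":0,"tz":0,"ax":0,"ay":0,"az":0,"jaw":0.3}]'; python3 -c "
from h import *
go(*lane(29,40))"
```

```text
t: 12.4
ee_pos: [493.7, -15.2, 88.5]
orientation: [-2.093, 2.224, -0.134]
ft_force: [-0.5, 0.7, 6.7]
width: 57.5
to [495. -17.  89.] turn first [0.03 0.1  0.02] then shift cm [ 0.18 -0.13 -0.  ] | shift in present axes [ 0.18 -0.13 -0.01]
t 12.4 p [493.7 -15.2  88.5] w 57.5 F [-0.5  0.7  6.7]
```

```bash
python3 -m inch '[{"tx":0,"ty":0,"tz":-1.5,"ax":0,"ay":0,"az":0,"jaw":0.3},{"tx":0,"ty":0,"tz":-3.5,"ax":0,"ay":0,"az":0,"jaw":0.3},{"tx":0,"ty":0,"tz":-4.5,"ax":0,"ay":0,"az":0,"jaw":0.3},{"tx":0,"ty":0,"tz":-4.0,"ax":0,"ay":0,"az":0,"jaw":0.3},{"tx":0,"ty":0,"tz":-2.0,"ax":-3.5,"ay":0,"az":0,"jaw":0.3},{"tx":0,"ty":0,"tz":0,"ax":-3.5,"ay":0,"az":0,"jaw":0.3}]'; python3 -c "
from h import *
go(*vert(571,-402,105))"
```

```text
t: 13.15
ee_pos: [474.3, -14.3, 244.5]
orientation: [-2.153, 2.287, 0.003]
ft_force: [0.1, 0.0, -2.6]
width: 58.1
to [ 571. -402.  105.] turn first [0.05 0.09 0.04] then shift cm [ 38.11 -12.01  13.95] | shift in present axes [ 38.13 -12.    13.88]
t 13.15 p [474.3 -14.3 244.5] w 58.1 F [ 0.1  0.  -2.6]
```

```bash
python3 -m inch '[{"tx":2.0,"ty":-0.7,"tz":0,"ax":0,"ay":0,"az":0,"jaw":0.3},{"tx":4.0,"ty":-1.3,"tz":0,"ax":0,"ay":0,"az":0,"jaw":0.3},{"tx":5.0,"ty":-1.5,"tz":0,"ax":0,"ay":0,"az":0,"jaw":0.3},{"tx":5.0,"ty":-1.5,"tz":0,"ax":0,"ay":0,"az":0,"jaw":0.3},{"tx":5.0,"ty":-1.5,"tz":0,"ax":0,"ay":0,"az":0,"jaw":0.3},{"tx":5.0,"ty":-1.5,"tz":0,"ax":0,"ay":0,"az":0,"jaw":0.3},{"tx":5.0,"ty":-1.5,"tz":0,"ax":0,"ay":0,"az":0,"jaw":0.3},{"tx":4.6,"ty":-1.5,"tz":1.0,"ax":0,"ay":0,"az":0,"jaw":0.3},{"tx":2.5,"ty":-1.0,"tz":3.5,"ax":0,"ay":0,"az":0,"jaw":0.3},{"tx":0,"ty":0,"tz":5.0,"ax":0,"ay":0,"az":0,"jaw":0.3},{"tx":0,"ty":0,"tz":4.4,"ax":0,"ay":0,"az":0,"jaw":0.3},{"tx":0,"ty":0,"tz":0,"ax":0,"ay":0,"az":0,"jaw":0.3}]'; python3 -c "
from h import *
go(*vert(571,-402,45))"
```

```text
t: 14.65
ee_pos: [567.9, -399.5, 98.3]
orientation: [2.152, -2.286, -0.018]
ft_force: [-0.5, 0.8, -2.1]
width: 57.5
to [ 571. -402.   45.] turn first [0.56 0.38 0.03] then shift cm [ 0.23 -0.33  5.33] | shift in present axes [ 0.27 -0.38  5.33]
t 14.65 p [ 567.9 -399.5   98.3] w 57.5 F [-0.5  0.8 -2.1]
```

```bash
python3 -m inch '[{"tx":0.2,"ty":-0.2,"tz":2.5,"ax":0,"ay":0,"az":0,"jaw":0.3},{"tx":0,"ty":0,"tz":2.0,"ax":0,"ay":0,"az":0,"jaw":0.3},{"tx":0,"ty":0,"tz":0.6,"ax":0,"ay":0,"az":0,"jaw":0.3},{"tx":0,"ty":0,"tz":0,"ax":0,"ay":0,"az":0,"jaw":0.3},{"tx":0,"ty":0,"tz":0,"ax":0,"ay":0,"az":0,"jaw":0.3}]'
```

```text
t: 15.28
ee_pos: [573.3, -404.1, 51.9]
orientation: [-2.153, 2.287, 0.002]
ft_force: [-0.5, -0.6, -3.0]
width: 57.9
```

```bash
python3 -m inch '[{"tx":0,"ty":0,"tz":0.5,"ax":0,"ay":0,"az":0,"jaw":0.3},{"tx":0,"ty":0,"tz":0.2,"ax":0,"ay":0,"az":0,"jaw":0.3},{"tx":0,"ty":0,"tz":0,"ax":0,"ay":0,"az":0,"jaw":0.3},{"tx":0,"ty":0,"tz":0,"ax":0,"ay":0,"az":0,"jaw":0.3}]'
```

```text
t: 15.78
ee_pos: [572.8, -403.7, 44.1]
orientation: [2.153, -2.288, -0.004]
ft_force: [0.1, 0.5, -2.4]
width: 57.7
```

```bash
python3 -m inch '[{"tx":0,"ty":0,"tz":0.2,"ax":0,"ay":0,"az":0,"jaw":0.3},{"tx":0,"ty":0,"tz":0,"ax":0,"ay":0,"az":0,"jaw":0.3},{"tx":0,"ty":0,"tz":0,"ax":0,"ay":0,"az":0,"jaw":0.3}]'
```

```text
t: 16.15
ee_pos: [573.4, -404.1, 43.6]
orientation: [-2.153, 2.287, 0.002]
ft_force: [-1.2, 1.1, 6.7]
width: 57.8
```

```bash
python3 -m inch '[{"tx":0,"ty":0,"tz":0,"ax":0,"ay":0,"az":0,"jaw":1},{"tx":0,"ty":0,"tz":0,"ax":0,"ay":0,"az":0,"jaw":1},{"tx":0,"ty":0,"tz":0,"ax":0,"ay":0,"az":0,"jaw":1},{"tx":0,"ty":0,"tz":-2,"ax":0,"ay":0,"az":0,"jaw":1},{"tx":0,"ty":0,"tz":-5,"ax":0,"ay":0,"az":0,"jaw":1},{"tx":0,"ty":0,"tz":-5,"ax":0,"ay":0,"az":0,"jaw":1},{"tx":0,"ty":0,"tz":-5,"ax":0,"ay":0,"az":0,"jaw":1},{"tx":0,"ty":0,"tz":-3,"ax":3.5,"ay":0,"az":0,"jaw":1},{"tx":0,"ty":0,"tz":0,"ax":3.5,"ay":0,"az":0,"jaw":1},{"tx":0,"ty":0,"tz":0,"ax":0,"ay":0,"az":0,"jaw":1}]';python3 -c "
from h import *
go(*lane(29,150));go(*lane(29,28))"
```

```text
t: 17.4
ee_pos: [572.5, -404.2, 244.0]
orientation: [-2.093, 2.225, -0.134]
ft_force: [0.0, -0.1, -0.6]
width: 87.6
to [481. -16. 198.] turn first [ 0.05  0.04 -0.01] then shift cm [-38.17  11.93   3.18] | shift in present axes [-38.16  11.93   3.21]
t 17.4 p [ 572.5 -404.2  244. ] w 87.6 F [ 0.  -0.1 -0.6]
to [496. -17.  77.] turn first [ 0.05  0.04 -0.01] then shift cm [-38.17  11.93  15.38] | shift in present axes [-38.15  11.92  15.41]
t 17.4 p [ 572.5 -404.2  244. ] w 87.6 F [ 0.  -0.1 -0.6]
```

```bash
python3 -m inch '[{"tx":-3.5,"ty":1.1,"tz":0,"ax":0,"ay":0,"az":0,"jaw":1},{"tx":-5.0,"ty":1.55,"tz":0,"ax":0,"ay":0,"az":0,"jaw":1},{"tx":-5.0,"ty":1.55,"tz":0,"ax":0,"ay":0,"az":0,"jaw":1},{"tx":-5.0,"ty":1.55,"tz":0,"ax":0,"ay":0,"az":0,"jaw":1},{"tx":-5.0,"ty":1.55,"tz":0,"ax":0,"ay":0,"az":0,"jaw":1},{"tx":-5.0,"ty":1.55,"tz":0.2,"ax":0,"ay":0,"az":0,"jaw":1},{"tx":-5.0,"ty":1.55,"tz":1.0,"ax":0,"ay":0,"az":0,"jaw":1},{"tx":-4.7,"ty":1.5,"tz":2.0,"ax":0,"ay":0,"az":0,"jaw":1},{"tx":0,"ty":0,"tz":0,"ax":0,"ay":0,"az":0,"jaw":1},{"tx":0,"ty":0,"tz":0,"ax":0,"ay":0,"az":0,"jaw":1},{"tx":0,"ty":0,"tz":0,"ax":0,"ay":0,"az":0,"jaw":1}]';python3 m.py w4; python3 -c "
from h import *
go(*lane(29,28))"
```

```text
t: 18.77
ee_pos: [483.1, -16.7, 197.2]
orientation: [-2.092, 2.226, -0.134]
ft_force: [-0.2, 0.6, -0.4]
width: 88.0
to [480. -16. 198.] turn first [ 0.05  0.06 -0.04] then shift cm [-0.04  0.25 -0.09] | shift in present axes [-0.04  0.25 -0.09]
t 18.77 p [483.1 -16.7 197.2] w 88.0 F [-0.2  0.6 -0.4]
low_jar_mid 0.63 [325. 243.] 143 top cloud mid [27.5 -0.2 58. ] [56.7 56.4  7.9] med [28.8  0.2 59.9]
to [496. -17.  77.] turn first [ 0.07  0.08 -0.05] then shift cm [-0.03  0.09 12.09] | shift in present axes [-1.000e-02  8.000e-02  1.209e+01]
t 18.98 p [482.5 -16.6 196.9] w 87.9 F [-0.5 -0.4 -1. ]
```

View pics/w4.png

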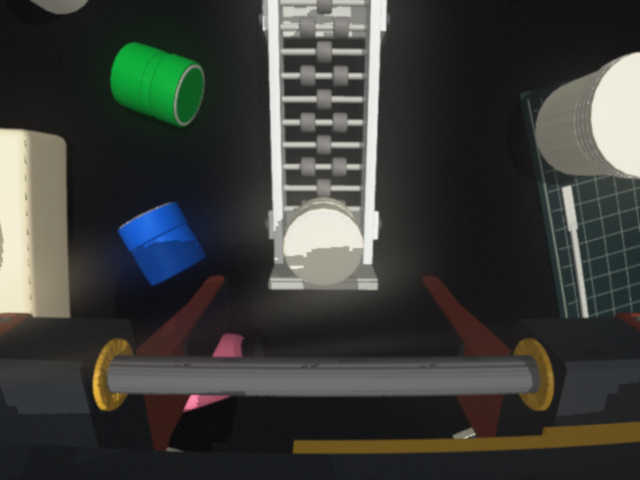

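The wrist view shows the white jar at (325,243), against the stop and centred between the fingers.

```bash
python3 -m inch '[{"tx":0,"ty":0.1,"tz":3.0,"ax":0,"ay":0,"az":0,"jaw":1},{"tx":0,"ty":0,"tz":3.0,"ax":0,"ay":0,"az":0,"jaw":1},{"tx":0,"ty":0,"tz":3.0,"ax":0,"ay":0,"az":0,"jaw":1},{"tx":0,"ty":0,"tz":2.2,"ax":0,"ay":0,"az":0,"jaw":1},{"tx":0,"ty":0,"tz":0.8,"ax":0,"ay":0,"az":0,"jaw":1},{"tx":0,"ty":0,"tz":0,"ax":0,"ay":0,"az":0,"jaw":1},{"tx":0,"ty":0,"tz":0,"ax":0,"ay":0,"az":0,"jaw":0.3},{"tx":0,"ty":0,"tz":0,"ax":0,"ay":0,"az":0,"jaw":0.3},{"tx":0,"ty":0,"tz":0,"ax":0,"ay":0,"az":0,"jaw":0.3},{"tx":0,"ty":0,"tz":0,"ax":0,"ay":0,"az":0,"jaw":0.3},{"tx":0,"ty":0,"tz":0,"ax":0,"ay":0,"az":0,"jaw":0.3}]'; python3 -c "
from h import *
go(*lane(29,28))"
```

```text
t: 20.35
ee_pos: [495.9, -16.3, 77.8]
orientation: [-2.094, 2.224, -0.133]
ft_force: [-1.4, 1.3, 5.2]
width: 57.3
to [496. -17.  77.] turn first [0.06 0.09 0.03] then shift cm [ 0.08 -0.04  0.1 ] | shift in present axes [ 0.08 -0.04  0.1 ]
t 20.35 p [495.9 -16.3  77.8] w 57.3 F [-1.4  1.3  5.2]
```

```bash
python3 -m inch '[{"tx":0,"ty":0,"tz":-1.5,"ax":0,"ay":0,"az":0,"jaw":0.3},{"tx":0,"ty":0,"tz":-3.5,"ax":0,"ay":0,"az":0,"jaw":0.3},{"tx":0,"ty":0,"tz":-4.0,"ax":0,"ay":0,"az":0,"jaw":0.3},{"tx":0,"ty":0,"tz":-2.0,"ax":-3.5,"ay":0,"az":0,"jaw":0.3},{"tx":0,"ty":0,"tz":0,"ax":-3.5,"ay":0,"az":0,"jaw":0.3},{"tx":0,"ty":0,"tz":0,"ax":0,"ay":0,"az":0,"jaw":0.3}]'; python3 -c "
from h import *
go(*vert(518,331,130))"
```

```text
t: 21.1
ee_pos: [482.9, -15.8, 187.4]
orientation: [-2.153, 2.287, 0.002]
ft_force: [-0.4, -0.2, -1.9]
width: 57.4
to [518. 331. 130.] turn first [0.03 0.08 0.04] then shift cm [-34.83  -1.39   5.74] | shift in present axes [-34.82  -1.41   5.78]
t 21.1 p [482.9 -15.8 187.4] w 57.4 F [-0.4 -0.2 -1.9]
```

```bash
python3 -m inch '[{"tx":-2.0,"ty":-0.1,"tz":0,"ax":0,"ay":0,"az":0,"jaw":0.3},{"tx":-4.0,"ty":-0.2,"tz":0,"ax":0,"ay":0,"az":0,"jaw":0.3},{"tx":-5.0,"ty":-0.2,"tz":0,"ax":0,"ay":0,"az":0,"jaw":0.3},{"tx":-5.0,"ty":-0.2,"tz":0,"ax":0,"ay":0,"az":0,"jaw":0.3},{"tx":-5.0,"ty":-0.2,"tz":0,"ax":0,"ay":0,"az":0,"jaw":0.3},{"tx":-5.0,"ty":-0.2,"tz":0,"ax":0,"ay":0,"az":0,"jaw":0.3},{"tx":-4.5,"ty":-0.2,"tz":1.0,"ax":0,"ay":0,"az":0,"jaw":0.3},{"tx":-3.0,"ty":-0.1,"tz":2.0,"ax":0,"ay":0,"az":0,"jaw":0.3},{"tx":-1.3,"ty":0,"tz":2.0,"ax":0,"ay":0,"az":0,"jaw":0.3},{"tx":0,"ty":0,"tz":0,"ax":0,"ay":0,"az":0,"jaw":0.3},{"tx":0,"ty":0,"tz":0,"ax":0,"ay":0,"az":0,"jaw":0.3}]'; python3 -c "
from h import *
go(*vert(518,331,114))
im,d,c=snap('wrist','w5')"
```

```text
t: 22.48
ee_pos: [517.1, 329.7, 137.2]
orientation: [2.152, -2.288, -0.004]
ft_force: [-0.4, -0.0, -1.2]
width: 57.4
to [518. 331. 114.] turn first [ 0.13  0.05 -0.01] then shift cm [-0.14 -0.08  2.32] | shift in present axes [-0.14 -0.08  2.32]
t 22.48 p [517.1 329.7 137.2] w 57.4 F [-0.4 -0.  -1.2]
```

View pics/w5.png

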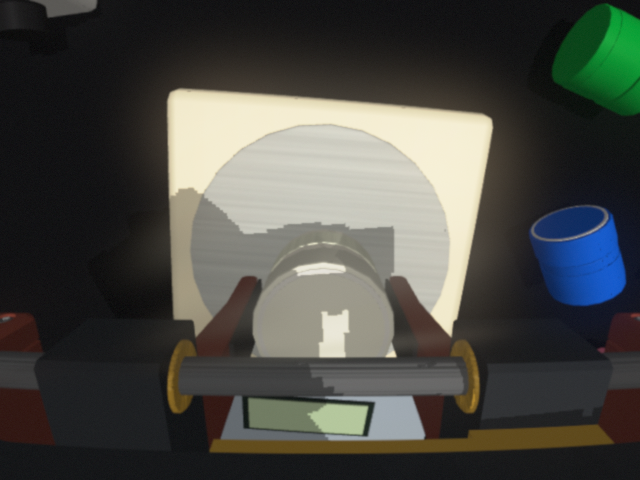

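The view shows the held jar (u≈322) over the pan, whose centre is at u≈320. I lower it.

```bash
python3 -m inch '[{"tx":-0.1,"ty":-0.1,"tz":1.2,"ax":0,"ay":0,"az":0,"jaw":0.3},{"tx":0,"ty":0,"tz":0.8,"ax":0,"ay":0,"az":0,"jaw":0.3},{"tx":0,"ty":0,"tz":0.2,"ax":0,"ay":0,"az":0,"jaw":0.3},{"tx":0,"ty":0,"tz":0,"ax":0,"ay":0,"az":0,"jaw":0.3},{"tx":0,"ty":0,"tz":0,"ax":0,"ay":0,"az":0,"jaw":0.3}]'
```

```text
t: 23.15
ee_pos: [518.5, 331.9, 115.3]
orientation: [-2.153, 2.287, 0.004]
ft_force: [0.6, 0.4, -0.7]
width: 58.1
```

```bash
python3 -m inch '[{"tx":0,"ty":0,"tz":0.2,"ax":0,"ay":0,"az":0,"jaw":0.3},{"tx":0,"ty":0,"tz":0,"ax":0,"ay":0,"az":0,"jaw":0.3},{"tx":0,"ty":0,"tz":0,"ax":0,"ay":0,"az":0,"jaw":0.3}]'
```

```text
t: 23.52
ee_pos: [518.7, 332.0, 113.7]
orientation: [-2.153, 2.287, 0.003]
ft_force: [-1.4, -0.6, 5.6]
width: 57.4
```

Contact. I release, rise, and check from the top.

```bash
python3 -m inch '[{"tx":0,"ty":0,"tz":0,"ax":0,"ay":0,"az":0,"jaw":1},{"tx":0,"ty":0,"tz":0,"ax":0,"ay":0,"az":0,"jaw":1},{"tx":0,"ty":0,"tz":0,"ax":0,"ay":0,"az":0,"jaw":1},{"tx":0,"ty":0,"tz":-2,"ax":0,"ay":0,"az":0,"jaw":1},{"tx":0,"ty":0,"tz":-4,"ax":0,"ay":0,"az":0,"jaw":1},{"tx":0,"ty":0,"tz":-4,"ax":0,"ay":0,"az":0,"jaw":1},{"tx":3,"ty":0.15,"tz":-3,"ax":0,"ay":0,"az":0,"jaw":1},{"tx":5,"ty":0.25,"tz":0,"ax":0,"ay":0,"az":0,"jaw":1},{"tx":6,"ty":0.3,"tz":0,"ax":0,"ay":0,"az":0,"jaw":1},{"tx":6,"ty":0.3,"tz":0,"ax":0,"ay":0,"az":0,"jaw":1},{"tx":6,"ty":0.3,"tz":0,"ax":0,"ay":0,"az":0,"jaw":1},{"tx":6,"ty":0.3,"tz":0,"ax":0,"ay":0,"az":0,"jaw":1}]';  cat > t.py <<'E'
from h import *
import sys
im,d,c=snap('top',sys.argv[1])
v,u=np.mgrid[0:480,0:640]; ok=d>0; P=pts(c,d,np.c_[u[ok],v[ok]])
def circ(n,x,y,r,z0,z1):
    Q=P[(np.hypot(P[:,0]-x,P[:,1]-y)<r)&(P[:,2]>z0)&(P[:,2]<z1)]
    if len(Q)<5: print(n,'none');return
    (a,b),rr=cv2.minEnclosingCircle(Q[:,:2].astype(np.float32)); print(n,np.round([a,b,rr,np.median(Q[:,2])],1))
circ('jar on pan',518,331,60,130,160)
circ('pan',518,331,90,80,88)
circ('square cap mat',444,-429,45,88,110)
circ('round cap mat',573,-404,45,103,125)
circ('square cap lane',489,-16,30,137,155)
circ('round cap lane',543,-20,35,157,180)
E
python3 t.py t2; python3 -c "
from h import *
go(*vert(444,-429.5,200))"
```

```text
t: 25.02
ee_pos: [483.2, 11.4, 244.2]
orientation: [-2.153, 2.286, 0.001]
ft_force: [0.4, -0.6, -0.1]
width: 87.8
jar on pan [518.7 332.2  29.6 142.9]
pan [518.4 331.7  80.5  84.3]
square cap mat [ 443.9 -427.9   20.1   97.5]
round cap mat [ 574.4 -402.    17.9  113.7]
square cap lane none
round cap lane none
to [ 444. -430.  200.] turn first [ 0.04 -0.08 -0.1 ] then shift cm [43.7   1.13  4.4 ] | shift in present axes [43.7   1.06  4.46]
t 25.07 p [482.   6. 244.] w 87.7 F [-1.2 -4.2 -0.3]
```

View pics/t2.png

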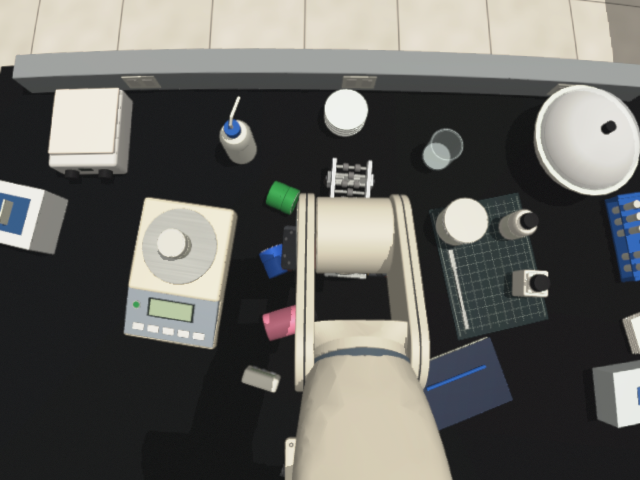

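The top view shows the jar at (172,244), centred on the pan within 1 mm, and both bottles upright on the mat at (519,223) and (534,282). Now I bring the square bottle back.

```bash
python3 -m inch '[{"tx":4,"ty":0.1,"tz":0,"ax":0,"ay":0,"az":0,"jaw":1},{"tx":5.5,"ty":0.15,"tz":0,"ax":0,"ay":0,"az":0,"jaw":1},{"tx":5.5,"ty":0.15,"tz":0,"ax":0,"ay":0,"az":0,"jaw":1},{"tx":5.5,"ty":0.15,"tz":0,"ax":0,"ay":0,"az":0,"jaw":1},{"tx":5.5,"ty":0.15,"tz":0,"ax":0,"ay":0,"az":0,"jaw":1},{"tx":5.5,"ty":0.15,"tz":0,"ax":0,"ay":0,"az":0,"jaw":1},{"tx":5.5,"ty":0.15,"tz":0,"ax":0,"ay":0,"az":0,"jaw":1},{"tx":4.5,"ty":0.1,"tz":0,"ax":0,"ay":0,"az":0,"jaw":1},{"tx":1.8,"ty":0,"tz":2.0,"ax":0,"ay":0,"az":0,"jaw":1},{"tx":0,"ty":0,"tz":2.4,"ax":0,"ay":0,"az":0,"jaw":1},{"tx":0,"ty":0,"tz":0,"ax":0,"ay":0,"az":0,"jaw":1},{"tx":0,"ty":0,"tz":0,"ax":0,"ay":0,"az":0,"jaw":1}]'; python3 -c "
from h import *
go(*vert(444,-428.8,37.5))"
```

```text
t: 26.58
ee_pos: [446.5, -418.5, 199.5]
orientation: [2.154, -2.287, -0.001]
ft_force: [0.5, 0.3, -0.3]
width: 87.7
to [ 444. -429.   38.] turn first [0.03 0.03 0.05] then shift cm [ 1.04  0.19 16.2 ] | shift in present axes [ 1.05  0.18 16.2 ]
t 26.57 p [ 446.5 -418.5  199.5] w 87.7 F [ 0.5  0.3 -0.3]
```

```bash
python3 -m inch '[{"tx":1.0,"ty":0.2,"tz":3.0,"ax":0,"ay":0,"az":0,"jaw":1},{"tx":0,"ty":0,"tz":4.0,"ax":0,"ay":0,"az":0,"jaw":1},{"tx":0,"ty":0,"tz":4.0,"ax":0,"ay":0,"az":0,"jaw":1},{"tx":0,"ty":0,"tz":3.5,"ax":0,"ay":0,"az":0,"jaw":1},{"tx":0,"ty":0,"tz":1.7,"ax":0,"ay":0,"az":0,"jaw":1},{"tx":0,"ty":0,"tz":0,"ax":0,"ay":0,"az":0,"jaw":1},{"tx":0,"ty":0,"tz":0,"ax":0,"ay":0,"az":0,"jaw":1},{"tx":0,"ty":0,"tz":0,"ax":0,"ay":0,"az":0,"jaw":0.3},{"tx":0,"ty":0,"tz":0,"ax":0,"ay":0,"az":0,"jaw":0.3},{"tx":0,"ty":0,"tz":0,"ax":0,"ay":0,"az":0,"jaw":0.3},{"tx":0,"ty":0,"tz":0,"ax":0,"ay":0,"az":0,"jaw":0.3},{"tx":0,"ty":0,"tz":0,"ax":0,"ay":0,"az":0,"jaw":0.3}]';  python3 -m inch '[{"tx":0,"ty":0,"tz":-1,"ax":0,"ay":0,"az":0,"jaw":0.3},{"tx":0,"ty":0,"tz":-3,"ax":0,"ay":0,"az":0,"jaw":0.3},{"tx":0,"ty":0,"tz":-5,"ax":0,"ay":0,"az":0,"jaw":0.3},{"tx":0,"ty":0,"tz":-5,"ax":0,"ay":0,"az":0,"jaw":0.3},{"tx":0,"ty":0,"tz":-4,"ax":0,"ay":0,"az":0,"jaw":0.3},{"tx":0,"ty":0,"tz":-1.5,"ax":0,"ay":0,"az":0,"jaw":0.3},{"tx":0,"ty":0,"tz":0,"ax":0,"ay":0,"az":0,"jaw":0.3}]';python3 -c "
from h import *
go(*lane(31,120)); go(*vert(478,-16,233))"
```

```text
t: 28.08
ee_pos: [443.3, -428.3, 36.3]
orientation: [2.153, -2.287, -0.002]
ft_force: [-0.3, -0.8, 3.5]
width: 55.6
t: 28.95
ee_pos: [443.4, -428.1, 231.2]
orientation: [2.153, -2.288, -0.003]
ft_force: [-0.2, 0.9, -2.6]
width: 56.2
to [487. -17. 168.] turn first [7.07 0.07 0.03] then shift cm [-41.34  -1.07   6.46] | shift in present axes [-41.34  -1.88   6.32]
t 28.95 p [ 443.4 -428.1  231.2] w 56.2 F [-0.2  0.9 -2.6]
to [478. -16. 233.] turn first [0.07 0.07 0.04] then shift cm [-41.35  -0.93  -0.18] | shift in present axes [-41.35  -0.96  -0.14]
t 28.95 p [ 443.4 -428.1  231.2] w 56.2 F [-0.2  0.9 -2.6]
```

```bash
python3 -m inch '[{"tx":-2,"ty":-0.05,"tz":0,"ax":0,"ay":0,"az":0,"jaw":0.3},{"tx":-4,"ty":-0.1,"tz":0,"ax":0,"ay":0,"az":0,"jaw":0.3},{"tx":-5,"ty":-0.1,"tz":0,"ax":0,"ay":0,"az":0,"jaw":0.3},{"tx":-5,"ty":-0.1,"tz":0,"ax":0,"ay":0,"az":0,"jaw":0.3},{"tx":-5,"ty":-0.1,"tz":0,"ax":0,"ay":0,"az":0,"jaw":0.3},{"tx":-5,"ty":-0.1,"tz":0,"ax":0,"ay":0,"az":0,"jaw":0.3},{"tx":-5,"ty":-0.1,"tz":0,"ax":0,"ay":0,"az":0,"jaw":0.3},{"tx":-5,"ty":-0.1,"tz":0,"ax":0,"ay":0,"az":0,"jaw":0.3},{"tx":-3.3,"ty":-0.1,"tz":0,"ax":2,"ay":0,"az":0,"jaw":0.3},{"tx":-2,"ty":0,"tz":0,"ax":3,"ay":0,"az":0,"jaw":0.3},{"tx":0,"ty":0,"tz":0,"ax":2,"ay":0,"az":0,"jaw":0.3},{"tx":0,"ty":0,"tz":0,"ax":0,"ay":0,"az":0,"jaw":0.3}]'; python3 -c "
from h import *
go(*lane(31,50)); "
```

```text
t: 30.45
ee_pos: [474.7, -15.5, 229.9]
orientation: [-2.097, 2.226, -0.128]
ft_force: [0.2, -0.5, -1.9]
width: 56.1
to [496. -17.  99.] turn first [0.33 0.11 0.09] then shift cm [ 0.03 -0.49 13.26] | shift in present axes [ 0.06 -0.57 13.26]
t 30.45 p [474.7 -15.5 229.9] w 56.1 F [ 0.2 -0.5 -1.9]
```

```bash
python3 -m inch '[{"tx":0,"ty":-0.5,"tz":3,"ax":0.1,"ay":0,"az":0,"jaw":0.3},{"tx":0,"ty":0,"tz":4,"ax":0,"ay":0,"az":0,"jaw":0.3},{"tx":0,"ty":0,"tz":4,"ax":0,"ay":0,"az":0,"jaw":0.3},{"tx":0,"ty":0,"tz":2.2,"ax":0,"ay":0,"az":0,"jaw":0.3},{"tx":0,"ty":0,"tz":0,"ax":0,"ay":0,"az":0,"jaw":0.3},{"tx":0,"ty":0,"tz":0,"ax":0,"ay":0,"az":0,"jaw":0.3}]'; python3 -c "
from h import *
go(*lane(31,33)); snap('wrist','w6')"
```

```text
t: 31.2
ee_pos: [498.0, -17.6, 101.4]
orientation: [-2.093, 2.224, -0.134]
ft_force: [-0.1, 0.3, -1.9]
width: 55.6
to [498. -17.  82.] turn first [0.02 0.09 0.01] then shift cm [-0.04  0.27  1.92] | shift in present axes [-0.03  0.27  1.92]
t 31.2 p [498.  -17.6 101.4] w 55.6 F [-0.1  0.3 -1.9]
```

View pics/w6.png

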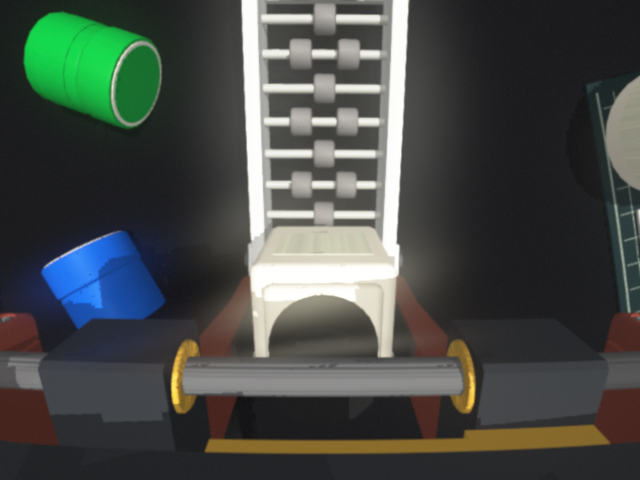

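The view shows the square bottle square to the lane and centred (u≈323 against the lane's 325). I lower it.

```bash
python3 -m inch '[{"tx":0,"ty":0.1,"tz":0.9,"ax":0,"ay":0,"az":0,"jaw":0.3},{"tx":0,"ty":0,"tz":0.7,"ax":0,"ay":0,"az":0,"jaw":0.3},{"tx":0,"ty":0,"tz":0,"ax":0,"ay":0,"az":0,"jaw":0.3},{"tx":0,"ty":0,"tz":0,"ax":0,"ay":0,"az":0,"jaw":0.3}]'; python3 -c "
from h import *
go(*lane(31,33))"
```

```text
t: 31.75
ee_pos: [498.8, -17.6, 85.2]
orientation: [-2.093, 2.224, -0.134]
ft_force: [-0.4, -0.6, -2.2]
width: 55.8
to [498. -17.  82.] turn first [0.01 0.09 0.02] then shift cm [-0.03  0.15  0.3 ] | shift in present axes [-0.03  0.15  0.3 ]
t 31.75 p [498.8 -17.6  85.2] w 55.8 F [-0.4 -0.6 -2.2]
```

```bash
python3 -m inch '[{"tx":0,"ty":0,"tz":0.2,"ax":0,"ay":0,"az":0,"jaw":0.3},{"tx":0,"ty":0,"tz":0,"ax":0,"ay":0,"az":0,"jaw":0.3},{"tx":0,"ty":0,"tz":0,"ax":0,"ay":0,"az":0,"jaw":0.3}]'
```

```text
t: 32.12
ee_pos: [499.1, -17.6, 83.2]
orientation: [-2.093, 2.224, -0.134]
ft_force: [-1.3, -0.2, -2.7]
width: 55.7
```

```bash
python3 -m inch '[{"tx":0,"ty":0,"tz":0.15,"ax":0,"ay":0,"az":0,"jaw":0.3},{"tx":0,"ty":0,"tz":0,"ax":0,"ay":0,"az":0,"jaw":0.3},{"tx":0,"ty":0,"tz":0,"ax":0,"ay":0,"az":0,"jaw":0.3}]'
```

```text
t: 32.5
ee_pos: [499.7, -17.7, 82.1]
orientation: [-2.093, 2.223, -0.135]
ft_force: [-0.9, 0.1, 4.8]
width: 55.9
```

Contact. I release, lift clear and go for the round bottle.

```bash
python3 -m inch '[{"tx":0,"ty":0,"tz":0,"ax":0,"ay":0,"az":0,"jaw":1},{"tx":0,"ty":0,"tz":0,"ax":0,"ay":0,"az":0,"jaw":1},{"tx":0,"ty":0,"tz":0,"ax":0,"ay":0,"az":0,"jaw":1},{"tx":0,"ty":0,"tz":-2,"ax":0,"ay":0,"az":0,"jaw":1},{"tx":0,"ty":0,"tz":-4,"ax":0,"ay":0,"az":0,"jaw":1},{"tx":0,"ty":0,"tz":-4,"ax":0,"ay":0,"az":0,"jaw":1},{"tx":0,"ty":0,"tz":-4,"ax":0,"ay":0,"az":0,"jaw":1},{"tx":0,"ty":0,"tz":-2,"ax":-3.5,"ay":0,"az":0,"jaw":1},{"tx":0,"ty":0,"tz":0,"ax":-3.5,"ay":0,"az":0,"jaw":1},{"tx":0,"ty":0,"tz":0,"ax":0,"ay":0,"az":0,"jaw":1}]';python3 -c "
from h import *
go(*vert(574,-403,43.5))
im,d,c=snap('wrist','w7')
R=frame(7)
for r in masks_of('wrist','square_bottle_mid')[:1]:
    Q=(cloud(c,d,r['pixels'])-STOP)@np.c_[-R[:,1],-R[:,0],-R[:,2]]
    T=Q[abs(Q[:,2]-96)<4]; print(r['score'],(T.min(0)+T.max(0))/2,T.max(0)-T.min(0))
"
```

```text
t: 33.75
ee_pos: [480.5, -16.8, 240.6]
orientation: [-2.152, 2.286, 0.0]
ft_force: [-0.7, 0.3, 1.3]
width: 87.6
to [ 574. -403.   44.] turn first [-0.06  0.09  0.03] then shift cm [ 37.98 -11.69  19.71] | shift in present axes [ 38.02 -11.65  19.67]
t 33.75 p [480.5 -16.8 240.6] w 87.6 F [-0.7  0.3  1.3]
0.56 [25.83665152 -0.21366583 95.20742077] [36.21645091 35.46884996  6.02280689]
```

The square bottle ran down to the stop and stands upright (cap at its height, b≈26–28).

```bash
python3 -m inch '[{"tx":3.8,"ty":-1.2,"tz":0,"ax":0,"ay":0,"az":0,"jaw":1},{"tx":5,"ty":-1.5,"tz":0,"ax":0,"ay":0,"az":0,"jaw":1},{"tx":5,"ty":-1.5,"tz":0,"ax":0,"ay":0,"az":0,"jaw":1},{"tx":5,"ty":-1.5,"tz":0,"ax":0,"ay":0,"az":0,"jaw":1},{"tx":5,"ty":-1.5,"tz":0,"ax":0,"ay":0,"az":0,"jaw":1},{"tx":5,"ty":-1.5,"tz":0,"ax":0,"ay":0,"az":0,"jaw":1},{"tx":5,"ty":-1.5,"tz":0,"ax":0,"ay":0,"az":0,"jaw":1},{"tx":4.2,"ty":-1.5,"tz":2,"ax":0,"ay":0,"az":0,"jaw":1},{"tx":0,"ty":0,"tz":3,"ax":0,"ay":0,"az":0,"jaw":1},{"tx":0,"ty":0,"tz":0,"ax":0,"ay":0,"az":0,"jaw":1},{"tx":0,"ty":0,"tz":0,"ax":0,"ay":0,"az":0,"jaw":1}]'; python3 -c "
from h import *
go(*vert(574,-403,43.5))"
```

```text
t: 35.22
ee_pos: [573.7, -402.6, 190.5]
orientation: [-2.153, 2.286, 0.001]
ft_force: [-0.8, -0.1, -0.2]
width: 88.0
to [ 574. -403.   44.] turn first [-0.02  0.08  0.06] then shift cm [ 0.04 -0.04 14.7 ] | shift in present axes [ 0.06 -0.03 14.7 ]
t 35.23 p [ 573.7 -402.6  190.5] w 88.0 F [-0.8 -0.1 -0.2]
```

```bash
python3 -m inch '[{"tx":0,"ty":0,"tz":3.0,"ax":0,"ay":0,"az":0,"jaw":1},{"tx":0,"ty":0,"tz":4.0,"ax":0,"ay":0,"az":0,"jaw":1},{"tx":0,"ty":0,"tz":4.0,"ax":0,"ay":0,"az":0,"jaw":1},{"tx":0,"ty":0,"tz":2.5,"ax":0,"ay":0,"az":0,"jaw":1},{"tx":0,"ty":0,"tz":1.2,"ax":0,"ay":0,"az":0,"jaw":1},{"tx":0,"ty":0,"tz":0,"ax":0,"ay":0,"az":0,"jaw":1},{"tx":0,"ty":0,"tz":0,"ax":0,"ay":0,"az":0,"jaw":1},{"tx":0,"ty":0,"tz":0,"ax":0,"ay":0,"az":0,"jaw":0.3},{"tx":0,"ty":0,"tz":0,"ax":0,"ay":0,"az":0,"jaw":0.3},{"tx":0,"ty":0,"tz":0,"ax":0,"ay":0,"az":0,"jaw":0.3},{"tx":0,"ty":0,"tz":0,"ax":0,"ay":0,"az":0,"jaw":0.3},{"tx":0,"ty":0,"tz":0,"ax":0,"ay":0,"az":0,"jaw":0.3}]';  python3 -m inch '[{"tx":0,"ty":0,"tz":-1,"ax":0,"ay":0,"az":0,"jaw":0.3},{"tx":0,"ty":0,"tz":-3,"ax":0,"ay":0,"az":0,"jaw":0.3},{"tx":0,"ty":0,"tz":-5,"ax":0,"ay":0,"az":0,"jaw":0.3},{"tx":0,"ty":0,"tz":-5,"ax":0,"ay":0,"az":0,"jaw":0.3},{"tx":0,"ty":0,"tz":-5,"ax":0,"ay":0,"az":0,"jaw":0.3},{"tx":0,"ty":0,"tz":-1.5,"ax":0,"ay":0,"az":0,"jaw":0.3},{"tx":0,"ty":0,"tz":0,"ax":0,"ay":0,"az":0,"jaw":0.3}]';python3 -c "
from h import *
p,R=lane(96,195); go(p,R); go(p,frame(0))"
```

```text
t: 36.72
ee_pos: [573.8, -403.1, 43.2]
orientation: [-2.153, 2.287, 0.001]
ft_force: [0.2, -0.9, 2.0]
width: 57.3
t: 37.6
ee_pos: [573.5, -403.0, 248.0]
orientation: [-2.152, 2.287, 0.001]
ft_force: [-0.3, 0.5, -1.8]
width: 57.7
to [542. -20. 251.] turn first [6.97 0.08 0.03] then shift cm [-38.04   5.37  -0.94] | shift in present axes [-38.04   5.42  -0.23]
t 37.6 p [ 573.5 -403.   248. ] w 57.7 F [-0.3  0.5 -1.8]
to [542. -20. 251.] turn first [-0.03  0.07  0.04] then shift cm [-38.04   5.45  -0.28] | shift in present axes [-38.04   5.42  -0.23]
t 37.6 p [ 573.5 -403.   248. ] w 57.7 F [-0.3  0.5 -1.8]
```

```bash
python3 -m inch '[{"tx":-2,"ty":0.3,"tz":0,"ax":0,"ay":0,"az":0,"jaw":0.3},{"tx":-4,"ty":0.6,"tz":0,"ax":0,"ay":0,"az":0,"jaw":0.3},{"tx":-5,"ty":0.7,"tz":0,"ax":0,"ay":0,"az":0,"jaw":0.3},{"tx":-5,"ty":0.7,"tz":0,"ax":0,"ay":0,"az":0,"jaw":0.3},{"tx":-5,"ty":0.7,"tz":0,"ax":0,"ay":0,"az":0,"jaw":0.3},{"tx":-5,"ty":0.7,"tz":0,"ax":0,"ay":0,"az":0,"jaw":0.3},{"tx":-5,"ty":0.7,"tz":0,"ax":0,"ay":0,"az":0,"jaw":0.3},{"tx":-4,"ty":0.7,"tz":0,"ax":1,"ay":0,"az":0,"jaw":0.3},{"tx":-3,"ty":0.5,"tz":0,"ax":3,"ay":0,"az":0,"jaw":0.3},{"tx":0,"ty":0,"tz":0,"ax":3,"ay":0,"az":0,"jaw":0.3},{"tx":0,"ty":0,"tz":0,"ax":0,"ay":0,"az":0,"jaw":0.3},{"tx":0,"ty":0,"tz":0,"ax":0,"ay":0,"az":0,"jaw":0.3}]'; python3 -c "
from h import *
go(*lane(93,55))"
```

```text
t: 39.1
ee_pos: [540.0, -20.2, 247.5]
orientation: [-2.094, 2.225, -0.132]
ft_force: [-0.1, -0.3, -2.0]
width: 57.7
to [556. -21. 111.] turn first [0.15 0.09 0.02] then shift cm [-0.03  0.02 13.71] | shift in present axes [-1.000e-02 -1.000e-02  1.371e+01]
t 39.1 p [540.  -20.2 247.5] w 57.7 F [-0.1 -0.3 -2. ]
```

```bash
python3 -m inch '[{"tx":0,"ty":0,"tz":3,"ax":0.1,"ay":0,"az":0,"jaw":0.3},{"tx":0,"ty":0,"tz":4,"ax":0,"ay":0,"az":0,"jaw":0.3},{"tx":0,"ty":0,"tz":4,"ax":0,"ay":0,"az":0,"jaw":0.3},{"tx":0,"ty":0,"tz":2.7,"ax":0,"ay":0,"az":0,"jaw":0.3},{"tx":0,"ty":0,"tz":0.8,"ax":0,"ay":0,"az":0,"jaw":0.3},{"tx":0,"ty":0,"tz":0,"ax":0,"ay":0,"az":0,"jaw":0.3},{"tx":0,"ty":0,"tz":0,"ax":0,"ay":0,"az":0,"jaw":0.3}]'; python3 -c "
from h import *
go(*lane(93,40))
snap('wrist','w8')"
```

```text
t: 39.98
ee_pos: [559.3, -21.4, 105.6]
orientation: [-2.091, 2.222, -0.138]
ft_force: [-0.2, 0.1, -2.1]
width: 57.6
to [558. -21.  97.] turn first [-0.19  0.09  0.01] then shift cm [-0.04  0.21  0.89] | shift in present axes [-0.04  0.22  0.88]
t 39.98 p [559.3 -21.4 105.6] w 57.6 F [-0.2  0.1 -2.1]
```

View pics/w8.png

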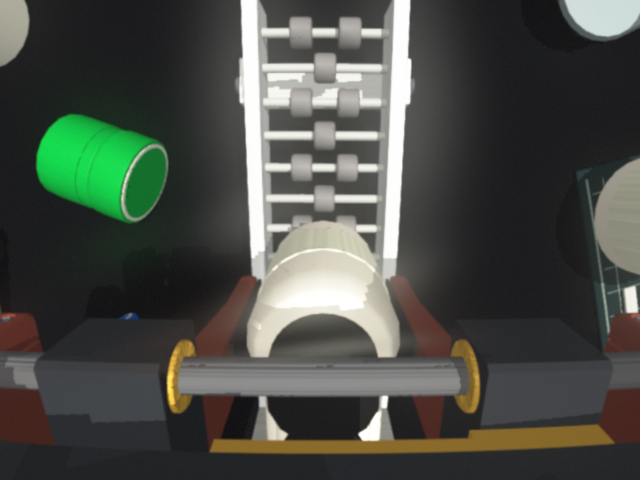

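The view shows the round bottle centred over the lane (u≈323), with the square bottle's shoulders visible below it at (262,425) and (375,425). I lower in small steps.

```bash
python3 -m inch '[{"tx":0,"ty":0.1,"tz":0.5,"ax":0,"ay":0,"az":0,"jaw":0.3},{"tx":0,"ty":0,"tz":0.2,"ax":0,"ay":0,"az":0,"jaw":0.3},{"tx":0,"ty":0,"tz":0,"ax":0,"ay":0,"az":0,"jaw":0.3},{"tx":0,"ty":0,"tz":0,"ax":0,"ay":0,"az":0,"jaw":0.3}]'
```

```text
t: 40.52
ee_pos: [558.4, -21.2, 97.5]
orientation: [-2.092, 2.223, -0.136]
ft_force: [0.1, -0.3, -2.2]
width: 57.0
```

```bash
python3 -m inch '[{"tx":0,"ty":0,"tz":0.15,"ax":0,"ay":0,"az":0,"jaw":0.3},{"tx":0,"ty":0,"tz":0,"ax":0,"ay":0,"az":0,"jaw":0.3},{"tx":0,"ty":0,"tz":0,"ax":0,"ay":0,"az":0,"jaw":0.3}]'
```

```text
t: 40.9
ee_pos: [559.0, -21.2, 96.3]
orientation: [-2.092, 2.222, -0.137]
ft_force: [-1.3, -0.0, 2.4]
width: 58.1
```

Contact. I release and retreat upwards and to the right.

```bash
python3 -m inch '[{"tx":0,"ty":0,"tz":0,"ax":0,"ay":0,"az":0,"jaw":1},{"tx":0,"ty":0,"tz":0,"ax":0,"ay":0,"az":0,"jaw":1},{"tx":0,"ty":0,"tz":0,"ax":0,"ay":0,"az":0,"jaw":1},{"tx":0,"ty":0,"tz":-2,"ax":0,"ay":0,"az":0,"jaw":1},{"tx":0,"ty":0,"tz":-4,"ax":0,"ay":0,"az":0,"jaw":1},{"tx":0,"ty":0,"tz":-4,"ax":0,"ay":0,"az":0,"jaw":1},{"tx":0,"ty":0,"tz":-4,"ax":0,"ay":0,"az":0,"jaw":1},{"tx":4,"ty":1,"tz":-2,"ax":-3.5,"ay":0,"az":0,"jaw":1},{"tx":6,"ty":2,"tz":0,"ax":-3.5,"ay":0,"az":0,"jaw":1},{"tx":6,"ty":2,"tz":0,"ax":0,"ay":0,"az":0,"jaw":1},{"tx":6,"ty":2,"tz":0,"ax":0,"ay":0,"az":0,"jaw":1},{"tx":6,"ty":2,"tz":0,"ax":0,"ay":0,"az":0,"jaw":1}]'; python3 -m inch '[{"tx":6,"ty":2,"tz":0,"ax":0,"ay":0,"az":0,"jaw":1},{"tx":4,"ty":1,"tz":0,"ax":0,"ay":0,"az":0,"jaw":1},{"tx":0,"ty":0,"tz":0,"ax":0,"ay":0,"az":0,"jaw":1},{"tx":0,"ty":0,"tz":0,"ax":0,"ay":0,"az":0,"jaw":1}]'; python3 t.py t3; python3 - <<'E'
from h import *
im=cv2.imread('pics/t3.png'); cv2.imwrite('pics/t3c.png',cv2.resize(im[130:350,120:560],(792,396)))
E
```

```text
t: 42.4
ee_pos: [432.3, -293.3, 251.8]
orientation: [-2.152, 2.286, -0.001]
ft_force: [0.1, -0.3, 0.0]
width: 87.8
t: 42.9
ee_pos: [397.4, -388.3, 251.2]
orientation: [-2.151, 2.286, 0.001]
ft_force: [-0.3, -0.2, 0.2]
width: 88.2
jar on pan [519.  332.5  29.5 143. ]
pan [518.4 331.7  80.6  84.4]
square cap mat none
round cap mat none
square cap lane [488.4 -15.8  18.4 142.7]
round cap lane [542.4 -19.   16.8 166.4]
```

View pics/t3c.png

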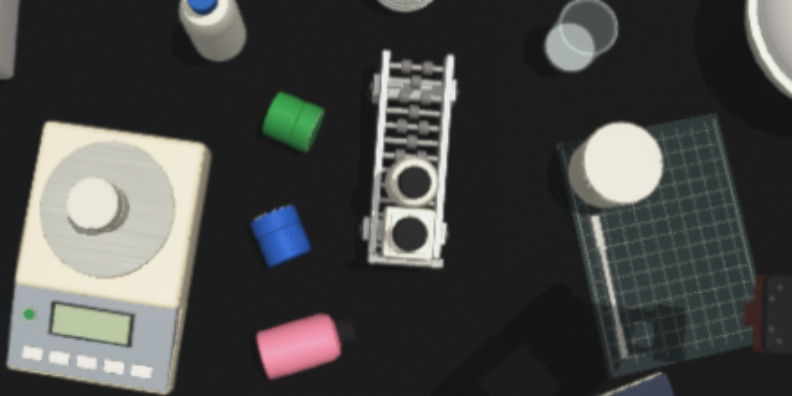

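In the crop, the square bottle is at the stop (410,234) with the round one touching it at (413,182). The jar is on the pan at (95,203), and the tub and spatula are where they were. The caps match the start positions, so I hand in.

```bash
python3 -c "
from h import *
print(ctrl.close_job())"
```

```text
the job is handed in; nothing more can be done
None
```

I set both bottles aside on the free half of the mat and stood the jar on the balance pan. Then I put the square bottle back in the lane, followed by the round one, and handed in the job at about 43 s.

**Last checks, from the top camera:**
- **Jar:** it stands about 1 mm from the pan centre, with its lid top at 143 mm, so it is upright and seated.
- **Round bottle:** its cap is at (542.4, -19.0), against (542.6, -19.4) at the start, and at its starting height.
- **Square bottle:** its cap is at (488.4, -15.8), at the height expected at the stop. My start fit for that cap had picked up stray points, so I have no clean start position to compare it with. In the picture it stands against the stop, touching the round bottle.
- **Other things:** by eye, the tub, the spatula and the rest are where they were. I did not measure them again.

**Disagreement:** the first wrist-camera reading was about 4 mm off sideways, probably because the arm was still moving. Later readings at rest agreed with the top camera within about 1–2 mm.

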